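# Draw the last tube spacer out of an angled rotor well with sprung tongs

### The job

One white tube spacer is still down in a well of the fixed-angle rotor, too deep and narrow for the gripper. Take the sprung tongs from their stand and use them to draw the spacer out and stand it upright in the steel tray beside the two that are already out, without dropping it, touching it with the gripper, or disturbing those two. Then put the tongs back in the slot of their stand, jaws down, and let go.

Things in the scene. Friction and masses are not known exactly. Their poses are not given: they have to be found in the camera images.
- tongs: Sprung steel tongs, 147 mm long, mirror-symmetric, 70 g. Origin midway between the jaw tips; z along the tongs to the heel, y the line along which they close. They start jaws-down in the stand. Arms pivot at z = 141, heel 15 x 15 mm, top z = 147. Jaw linings 9 mm wide in x, z = 0 to 12; above them the inside gap is 6 mm greater. Over the outsides of the jaws: gap + 12 mm.
- tongs_grip (a point): Place to squeeze, on the tongs' z axis at z = 107, axes as the tongs: between the black ribbed thumb plates (20 mm wide in x, 36 mm long in z). Spring: 10 N per side when free, 13 N closed on a stem. Over the plates / gap between jaw linings: 29 / 21 mm free, 28 / 17, 27 / 13, 26 / 9 mm closed on a spacer's stem. Held at 28 mm, the tongs are carried open.
- tongs_left (a joint): Angle of one tongs arm: 0 = sprung fully open, 0.044 rad = jaws closed on a spacer's stem, 0.078 rad = stop, jaws empty and shut. The other arm moves equally.
- tongs_stand: Grey plastic block 62 x 84 x 70 mm on a dark base plate 90 x 104 x 8 mm, fixed to the table. Origin at the centre of its underside, z up. In its top is a slot 16 mm wide in x, 44 mm long in y, 60 mm deep; its floor is at z = 10. The tongs stand in the middle of the slot, their y along the slot's y.
- rotor: Dark metal fixed-angle rotor, 242 mm diameter, fixed. Origin at the centre of its underside, z up. Its dished top rises outward from z = 101 mm at the small hub (hub boss top at z = 111) to a rim of 83 to 90 mm radius at z = 131. Six even wells lean 28 degrees, mouths nearer the middle than their bottoms. The well with the spacer is in the direction of the rotor's +x.
- well_mouth (a point): Centre of the mouth of the well that holds the spacer (54 mm from the rotor's axis, 116 mm high). z is the well's axis, pointing out of the well (28 degrees from vertical, leaning over the rotor's middle); y is level. The well is a round bore of 40 mm diameter, 92 mm deep to a flat bottom.
- spacer: White plastic tube spacer in the rotor well, 60 mm tall, 50 g. Origin at the centre of its flat foot, z along its axis towards its head. Foot cylinder 34 mm diameter up to z = 28, stem 9 mm diameter from z = 33 to 52, button head 14 mm diameter from z = 52 to 60. At the start it rests on the well's bottom, leaning against its low side, so its axis is parallel to the well's and 3 mm off it.
- tray: Shallow stainless tray, 170 (x) x 124 (y) x 16 mm, fixed. Origin at the centre of its underside, z up; its inner floor is at z = 2.5 and the walls are 2.5 mm thick. The two spacers already out stand in its +x half; the -x half is free.
- spacer_b: A spacer of the same shape, standing on the tray floor in its +x, +y quarter. Leave it alone.
- spacer_c: A spacer of the same shape, standing on the tray floor in its +x, -y quarter. Leave it alone.

How it is judged:
By the outcome, as a careful person would: the job done as asked, in the order asked, and still so for the second after the job is handed in, with the robot touching nothing.
It also fails if it takes over 58 s, if anything falls off the work surface, if the arm or the gripper's body presses on something with over 40 N, if the wrist force passes 120 N, or if a joint passes its speed limit or range.

### The arm

A 6-joint arm with a two-finger parallel gripper is mounted at the origin on a cart in front of the work surface, level with it; the furniture and walls round the work are solid. World frame = base frame: x ahead of the robot, y to its left, z up, the work surface at z = 0. Lengths are in m, angles in rad, forces in N, time in s.
With the tool pointing down it reaches from about 0.35 to 0.875 m from the base axis. Payload 4.2 kg.
Tool frame: the origin (TCP) lies midway between the tips of the shut fingers; the grasp point (between the pads) lies 19 mm behind it (robot.tcp_to_grasp is the distance from the TCP to the grasp point, in m); z points along the fingers, y is the line along which they close (so a half turn about z gives the same grasp; the last joint's range is limited). The gripper opens to 87 mm and grips with 3 to 60 N. Pads are 19 mm wide; open, the fingers measure 117 mm over their backs; the gripper's body (75 mm by 190 mm) begins 51 mm behind the grasp point.
Start: joints at [1.495, 0.385, 0.008, 0, -1.194, -0.259], TCP at [0.205, 0.59, 0.223] pointing down, gripper open.
Joint ranges: [-3.14, 3.14], [-1.21, 2.06], [-1.07, 1.41], [-3.16, 2.05], [-2.99, -0.16], [-3.1, 3.1]. Speed limits (rad/s): [2.79, 2.79, 3.14, 3.14, 3.14, 3.14].

### API

Orientations are given as a unit quaternion [x, y, z, w].
In Python, from cell import robot gives the robot as it stands. The module is installed in compiled form; this text tells all that it offers.
- The arm moves only by the tool jog_arm, never from a script. Its argument "plan" is a list of rows, each a list of 6 numbers: the shift along the tool's x, y, z in cm, then the turn, a rotation vector about the tool's x, y, z in degrees. A call has 1 to 20 rows; each row shifts and turns the commanded pose from where the row before left it, along the tool's axes as they then stand; what a row does not reach is not made up. A row lasts 1/10 s, in which the tool goes at most 50 mm and 8.59 degrees, less where a joint would pass 70% of its speed; a pose out of reach is approached as far as the arm can. A call is refused whole if a number of a shift passes 5 or a number of a turn 8.59, either way. A call with a gripper value outside its range is refused whole. "jaw" is the opening, from 0 (shut) to 1 (fully open), set as the call begins (left out, the last holds). The fingers move at their own pace and stop on an object; "grip_force" is the grip in N (left out, the last holds). Time passes only in rows, so rows that do not move let the fingers close. It gives the time, the measured TCP pose, the force, the opening and the grip force at its end, in the units of the state.
- robot.get_state(): the state, without advancing time (a new reading comes with each control period).
- robot.read_camera(name): name is "scene" or "top" or "wrist"; returns the picture (420x560x3 uint8, red, green, blue); there is no depth.
- robot.camera_info(name): a dict with "intrinsics" (3x3 intrinsics, pixels), "R" (3x3) and "t" (3): a world point X has camera coordinates R X + t; the wrist camera has in their place "mount" (4x4, takes a point from camera to tool coordinates, whose origin is the TCP and whose axes are the flange's). Camera axes: x right, y down, z forward; pixel columns grow to the right and rows downward; lengths in m; the calibration is good to about 2 mm. A picture is of the moment at which its call begins: read the wrist's pose just before it. camera_info takes no time and is no camera call.
- robot.sign_off(): hands the job in; it is judged then, once.
The state is a dict: "time": time; "qpos": joint angles; "joint_vel": joint speeds; "tau": joint torques, N m; "eef_pos": TCP position; "orientation": TCP orientation; "ft_force": force on the tool from outside, world axes, zero at the start; "ft_torque": the same for the moment, N m; "finger_gap": finger opening in m; "gripper_force": force on a finger pad.
Only numpy, scipy, OpenCV 4.12 (cv2) and the standard library are available. Lean on these libraries where they do the work, as an engineer would, in place of code of your own. Each camera call takes 0.05 s, during which the arm holds its last target. There are 200 camera calls.

## Working session

There is one attempt and no reset: what is moved stays moved. The work goes in short steps, Python scripts to look and compute and a tool call to move; the robot and the scene stay as the last step left them, time stands still between calls to the robot, and variables do not carry over. Pictures are saved under pics/ and viewed, at most 10 in all, crops included, and the job is handed in when it is done.

Besides the shell and the picture viewer there is one more tool, called after "Call:" as name(argument=value, ...), one argument or row to a line, values as JSON. jog_arm: Moves the arm, as the interface text tells. Its arguments: {"type":"object","properties":{"plan":{"type":"array"},"jaw":{"type":"number"},"grip_force":{"type":"number"}},"required":["plan"]}

```bash
mkdir -p pics
python3 - <<'E'
from cell import robot
import cv2,numpy as np
for n in("scene","top"):
    im=robot.read_camera(n); cv2.imwrite(f"pics/{n}0.png",im[:,:,::-1]); i=robot.camera_info(n)
    print(n,np.round(i["intrinsics"],1).tolist(),np.round(i["R"],4).tolist(),np.round(i["t"],4).tolist(), np.round(-np.array(i["R"]).T@i["t"],3))
print(robot.camera_info("wrist")); print(robot.get_state()); print(robot.tcp_to_grasp)
E
```

```text
scene [[440.0, 0.0, 275.0], [0.0, 440.0, 207.6], [0.0, 0.0, 1.0]] [[-0.5835, -0.812, -0.0132], [-0.6125, 0.4508, -0.6493], [0.5332, -0.3708, -0.7604]] [0.423, 0.3676, 0.775] [0.059 0.465 0.834]
top [[491.7, 0.0, 275.3], [0.0, 491.7, 213.2], [0.0, 0.0, 1.0]] [[0.0235, -0.9997, -0.0026], [-0.977, -0.0224, -0.2121], [0.212, 0.0076, -0.9772]] [0.0708, 0.5633, 1.3061] [0.272 0.074 1.396]
{'intrinsics': array([[305.74871575,   0.        , 276.03264695],
       [  0.        , 305.74871575, 213.27997076],
       [  0.        ,   0.        ,   1.        ]]), 'mount': array([[-3.07170183e-04, -9.63356077e-01, -2.68225605e-01,
         7.47164959e-02],
       [ 9.99999933e-01, -3.49521147e-04,  1.10142946e-04,
        -2.61828708e-04],
       [-1.99857397e-04, -2.68225553e-01,  9.63356119e-01,
        -1.62651368e-01],
       [ 0.00000000e+00,  0.00000000e+00,  0.00000000e+00,
         1.00000000e+00]])}
{'time': 0.1, 'qpos': array([ 1.49460993e+00,  3.85449219e-01,  6.79523064e-03, -4.40777297e-04,
       -1.19399056e+00, -2.58601660e-01]), 'joint_vel': array([ 0.00050348, -0.00344378,  0.00287127,  0.00119975, -0.00054503,
        0.00033594]), 'tau': array([-5.59729251e-04, -3.91687524e+01,  1.87936020e+01,  4.23195764e+00,
        1.34506155e-02, -7.77788978e-05]), 'eef_pos': array([0.20516174, 0.58981256, 0.22159932]), 'orientation': array([ 9.86008317e-01, -1.66693441e-01, -1.19831566e-04,  9.38927909e-04]), 'ft_force': array([-0.03523778,  0.0112293 ,  0.10553028]), 'ft_torque': array([-0.0350603 , -0.00838892,  0.00524599]), 'gripper_force': 0.0, 'finger_gap': 0.08684060174711894}
0.0187
```

View pics/scene0.png

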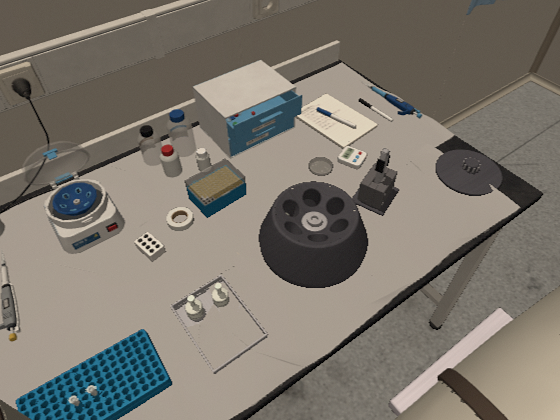

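View pics/top0.png

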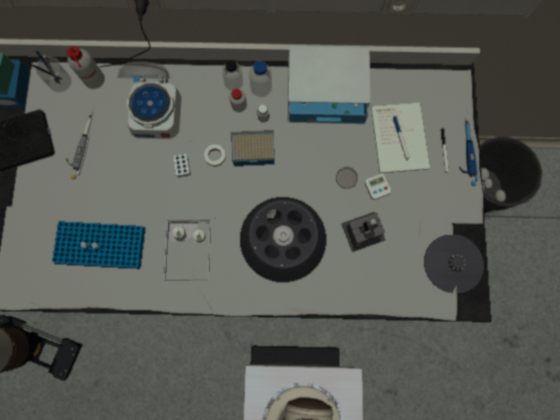

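The scene view shows the tongs' stand at (378,185), the rotor at (313,230) and the tray at (220,320). In the top view they are at (365,231), (283,239) and (188,250). I'll enlarge those regions next.

```bash
cat > h.py <<'E'
from cell import robot
import cv2,numpy as np
from scipy.spatial.transform import Rotation as Rot
def cam(n,st=None):
    i=robot.camera_info(n); K=np.array(i["intrinsics"])
    if n!="wrist": return K,np.array(i["R"]),np.array(i["t"])
    st=st or robot.get_state(); M=np.array(i["mount"]); R=Rot.from_quat(st["orientation"]).as_matrix()
    Rc=R@M[:3,:3]; c=R@M[:3,3]+st["eef_pos"]; return K,Rc.T,-Rc.T@c
def ray(C,uv,z):
    K,R,t=C; c=-R.T@t; d=R.T@np.linalg.solve(K,[uv[0],uv[1],1.]); return c+d*(z-c[2])/d[2]
def proj(C,X):
    K,R,t=C; p=K@(R@np.asarray(X)+t); return p[:2]/p[2]
def tri(obs): # [(C,uv)...] -> least-squares point, miss
    A=np.zeros((3,3)); b=np.zeros(3); L=[]
    for C,uv in obs:
        K,R,t=C; c=-R.T@t; d=R.T@np.linalg.solve(K,[uv[0],uv[1],1.]); d/=np.linalg.norm(d)
        P=np.eye(3)-np.outer(d,d); A+=P; b+=P@c; L.append((P,c))
    X=np.linalg.solve(A,b); return X,[np.linalg.norm(P@(X-c)) for P,c in L]
E
python3 - <<'E'
from h import *
def crop(n,x,y,w,h,k):
    im=cv2.imread(f"pics/{n}0.png")[y:y+h,x:x+w]; return cv2.resize(np.clip(im*1.6,0,255).astype('uint8'),None,fx=k,fy=k,interpolation=cv2.INTER_CUBIC)
a=crop("top",155,190,240,100,3.333)
b=crop("scene",165,140,240,120,3.333)
im=np.zeros((600,800,3),'uint8'); im[:a.shape[0],:a.shape[1]]=a[:,:800]; h=min(600-a.shape[0],b.shape[0]); im[a.shape[0]:a.shape[0]+h,:b.shape[1]]=b[:h,:800]
print(a.shape,b.shape); cv2.imwrite("pics/z.png",im)
for p in [(283,239),(365,231),(188,250)]: print(ray(cam("top"),p,0.08))
E
```

```text
(333, 800, 3) (400, 800, 3)
[0.48636958 0.06109828 0.08      ]
[ 0.51349626 -0.16111826  0.08      ]
[0.45044831 0.31657028 0.08      ]
```

View pics/z.png

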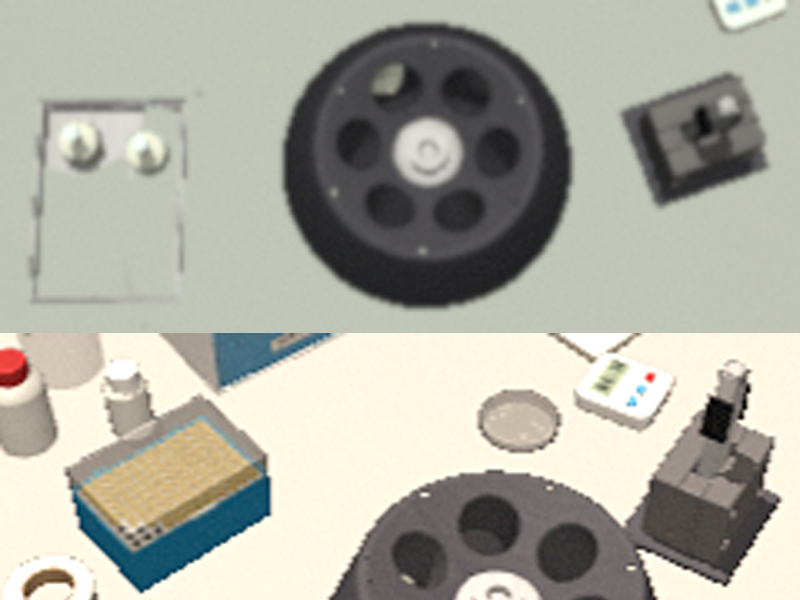

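The crop shows these, in crop pixels:
- Stand base plate corners at (625,112), (738,73), (768,168), (660,207)
- Tongs heel at (728,103)
- Rotor hub at (427,150), with the spacer's well at (397,85)
- Tray corners at (45,103), (185,103), (180,300), (33,298)

Run:
```python
from h import *
T=cam("top"); S=cam("scene")
f=lambda p:(p[0]/3.3333+155-.35,p[1]/3.3333+190-.35)
g=lambda p:(p[0]/3.3333+165-.35,(p[1]-333)/3.3333+140-.35)
def c(n,pts,z):
    P=np.array([ray(T,f(p),z)for p in pts]); print(n,P.mean(0).round(4)); 
    for i in range(len(P)): e=P[(i+1)%len(P)]-P[i]; print('  ',P[i].round(4),'edge',np.linalg.norm(e).round(4),np.degrees(np.arctan2(e[1],e[0])).round(1))
c("base",[(625,112),(738,73),(768,168),(660,207)],.008)
c("tray",[(45,103),(185,103),(180,300),(33,298)],.016)
c("bc",[(79,140),(147,148)],.06)
print("heel top",ray(T,f((728,103)),.157),tri([(T,f((728,103))),(S,g((735,370)))]))
h=ray(T,f((428,150)),.111); m=ray(T,f((396,86)),.116)
print("hub",h,"mouth",m,(m-h),np.degrees(np.arctan2(*(m-h)[1::-1])))
wells=[(465,92),(497,152),(459,210),(390,208),(359,146),(396,86)]
for w in wells:
    d=ray(T,f(w),.116)-h; print(np.hypot(d[0],d[1]).round(4),np.degrees(np.arctan2(d[1],d[0])).round(1))
```

```text
base [ 0.5251 -0.171   0.008 ]
   [ 0.5478 -0.1087  0.008 ] edge 0.1047 -69.5
   [ 0.5845 -0.2067  0.008 ] edge 0.0862 -163.8
   [ 0.5018 -0.2307  0.008 ] edge 0.0994 111.1
   [ 0.4661 -0.138   0.008 ] edge 0.0869 19.7
tray [0.4603 0.3288 0.016 ]
   [0.5427 0.3905 0.016 ] edge 0.1204 -88.7
   [0.5454 0.2701 0.016 ] edge 0.1683 -178.5
   [0.3772 0.2656 0.016 ] edge 0.1233 90.6
   [0.376  0.3889 0.016 ] edge 0.1666 0.5
bc [0.5008 0.3217 0.06  ]
   [0.5035 0.35   0.06  ] edge 0.0569 -95.5
   [0.4981 0.2933 0.06  ] edge 0.0569 84.5
heel top [ 0.52710685 -0.16847075  0.157     ] (array([ 0.52790392, -0.17011342,  0.15039844]), [np.float64(0.0006630124095604382), np.float64(0.0006630124095605614)])
hub [0.49297562 0.06149106 0.111     ] mouth [0.54331313 0.08812423 0.116     ] [0.05033751 0.02663318 0.005     ] 27.882964083409757
0.0547 -31.4
0.0546 -91.3
0.0543 -152.3
0.0558 148.8
0.0548 88.9
0.0569 27.9
```

Call:
jog_arm(
  plan=[
    [3.25,3.6,-0.3,0,0,0],
    [3.25,3.6,-0.3,0,0,0],
    [3.25,3.6,-0.3,0,0,0],
    [3.25,3.6,-0.3,0,0,0],
    [3.25,3.6,-0.3,0,0,0],
    [3.25,3.6,-0.3,0,0,0],
    [3.25,3.6,-0.3,0,0,0],
    [3.25,3.6,-0.3,0,0,0],
    [3.25,3.6,-0.3,0,0,0],
    [3.25,3.6,-0.3,0,0,0],
    [3.25,3.6,-0.3,0,0,0],
    [3.25,3.6,-0.3,0,0,0],
    [3.25,3.6,-0.3,0,0,0],
    [3.25,3.6,-0.3,0,0,0],
    [3.25,3.6,-0.3,0,0,0],
    [3.25,3.6,-0.3,0,0,0],
    [3.25,3.6,-0.3,0,0,0],
  ],
)

```text
time: 1.8
eef_pos: [0.5262, -0.1713, 0.2733]
orientation: [0.986, -0.167, -0.0, -0.0]
ft_force: [0.6, 1.2, -0.1]
finger_gap: 0.0868
gripper_force: 0.0
```

Call:
jog_arm(
  plan=[
    [0,0,0,0,0,8.25],
    [0,0,0,0,0,8.25],
    [0,0,0,0,0,8.25],
    [0,0,0,0,0,8.25],
    [0,0,0,0,0,8.25],
    [0,0,0,0,0,8.25],
    [0,0,0,0,0,8.25],
    [0,0,0,0,0,8.25],
    [0,0,0,0,0,8.25],
    [0,0,0,0,0,8.25],
    [0,0,0,0,0,8.25],
    [0,0,0,0,0,8.25],
    [0,0,0,0,0,8.25],
    [0,0,0,0,0,8.25],
    [0,0,0,0,0,8.25],
    [0,0,0,0,0,8.25],
    [0,0,0,0,0,8.25],
    [0,0,0,0,0,0],
  ],
)

```text
time: 3.6
eef_pos: [0.5258, -0.1692, 0.273]
orientation: [-0.179, 0.984, 0.0, -0.001]
ft_force: [-1.2, -0.0, 0.8]
finger_gap: 0.087
gripper_force: 0.0
```

Run:
```python
from h import *
s=robot.get_state(); print(s["time"],s["qpos"].round(3),s["eef_pos"].round(4),Rot.from_quat(s["orientation"]).as_matrix().round(3).tolist())
im=robot.read_camera("wrist"); cv2.imwrite("pics/w1raw.png",im[:,:,::-1]); C=cam("wrist",s)
for X in [(.527,-.169,.157),(.525,-.171,.07)]: print(proj(C,X))
cv2.imwrite("pics/w1.png",cv2.resize(np.clip(im[:,:,::-1]*1.5,0,255).astype('uint8'),(800,600)))
```

```text
3.6 [-0.018  0.229 -0.087 -0.    -1.256 -1.194] [ 0.5258 -0.1692  0.273 ] [[-0.936, -0.352, -0.001], [-0.352, 0.936, 0.0], [0.001, 0.001, -1.0]]
[276.42693281 209.1022841 ]
[275.34858694 188.82679673]
```

View pics/w1.png

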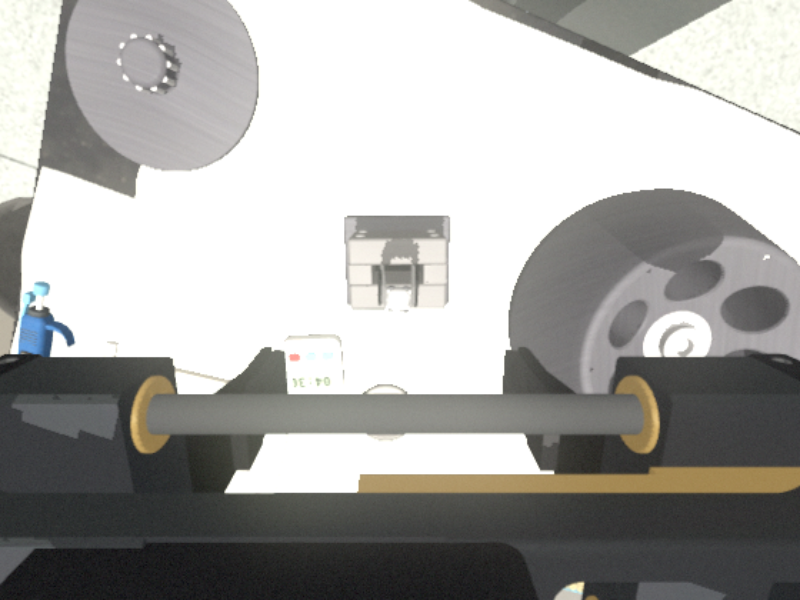

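The wrist view shows the stand block square to the image, spanning columns 347–447. The heel is near (399,297) of 800 and the slot is centred on column 399. I'll measure the heel and block edges in the raw pixels.

Run:
```python
from h import *
im=cv2.imread("pics/w1raw.png"); g=cv2.cvtColor(im,6)
c=np.clip(im[145:225,235:325]*1.2,0,255).astype('uint8'); cv2.imwrite("pics/c1.png",cv2.resize(c,None,fx=6.5,fy=6.5,interpolation=cv2.INTER_CUBIC))
for r in range(186,222,3): print(r,g[r,262:298].tolist())
```

```text
186 [84, 73, 72, 82, 106, 120, 105, 81, 73, 73, 71, 71, 71, 71, 73, 70, 71, 71, 70, 72, 71, 71, 72, 71, 73, 84, 110, 114, 92, 72, 72, 77, 85, 86, 122, 156]
189 [82, 78, 78, 71, 79, 106, 109, 86, 80, 80, 78, 80, 79, 79, 79, 80, 78, 79, 80, 78, 76, 78, 78, 78, 80, 87, 107, 117, 102, 72, 72, 79, 84, 86, 118, 156]
192 [91, 93, 84, 73, 72, 99, 116, 101, 90, 91, 92, 90, 89, 91, 90, 90, 89, 89, 91, 90, 90, 89, 91, 92, 90, 97, 111, 117, 104, 73, 75, 84, 89, 86, 120, 156]
195 [95, 92, 86, 77, 74, 98, 119, 107, 92, 92, 92, 91, 91, 92, 90, 91, 92, 90, 91, 92, 89, 92, 91, 92, 91, 96, 109, 117, 102, 72, 71, 84, 92, 87, 123, 158]
198 [101, 101, 91, 81, 83, 102, 120, 113, 103, 101, 100, 100, 101, 100, 102, 101, 100, 101, 99, 102, 101, 103, 100, 99, 102, 104, 110, 119, 105, 82, 82, 94, 104, 103, 128, 149]
201 [163, 162, 134, 80, 95, 120, 134, 131, 122, 113, 114, 121, 119, 111, 113, 121, 120, 122, 120, 115, 108, 109, 109, 105, 105, 111, 121, 130, 115, 89, 105, 145, 162, 161, 161, 162]
204 [163, 164, 135, 78, 94, 122, 137, 139, 151, 178, 182, 171, 179, 183, 183, 183, 184, 183, 180, 180, 181, 175, 166,
[... 283 characters left out ...]
41, 142, 160, 174, 181, 194, 205, 210, 212, 211, 210, 210, 210, 209, 207, 203, 195, 178, 159, 143, 134, 134, 114, 79, 129, 162, 162, 162, 162, 162]
213 [163, 162, 149, 118, 127, 155, 155, 144, 160, 177, 186, 200, 210, 216, 216, 216, 216, 215, 215, 215, 213, 206, 192, 165, 148, 148, 138, 132, 99, 96, 138, 162, 162, 160, 162, 162]
216 [149, 148, 147, 147, 147, 147, 146, 186, 211, 189, 143, 153, 177, 194, 201, 201, 199, 193, 184, 184, 181, 181, 172, 185, 207, 212, 211, 211, 211, 211, 211, 211, 211, 211, 211, 210]
219 [212, 212, 212, 211, 212, 213, 211, 211, 211, 212, 211, 212, 211, 211, 211, 211, 212, 212, 211, 211, 211, 210, 212, 210, 212, 211, 212, 211, 212, 212, 212, 211, 211, 211, 210, 211]
```

View pics/c1.png

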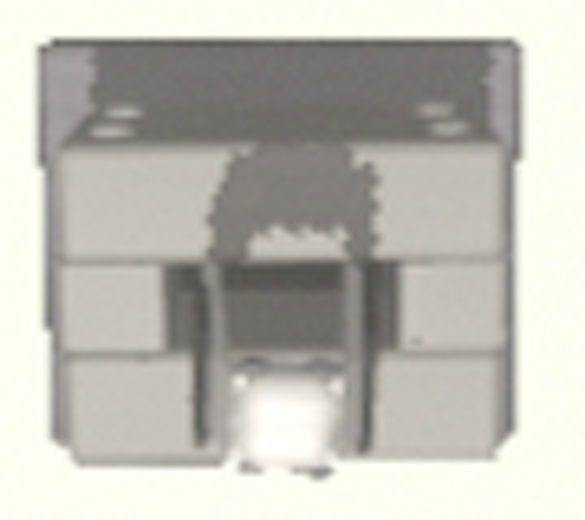

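The heel's centre is at raw (279.2,209.2) and the slot's centre at raw (278.5,192.2). The block is rotated about 0.7° against the tool.

Run:
```python
from h import *
s=robot.get_state(); C=cam("wrist",s); R=Rot.from_quat(s["orientation"]).as_matrix(); p=s["eef_pos"]
for n,uv,z in [("heel",(279.2,209.2),.157),("slot",(278.5,192.2),.07),("blockc",(235+283/6.5,145+305/6.5),.07)]:
    X=ray(C,uv,z); print(n,X.round(4),"tool cm",((X-p)@R*100).round(2))
# stand base outline: crop corners near/far
X=np.array([ray(C,(235+a/6.5,145+b/6.5),.07) for a,b in [(60,147),(500,145),(497,457),(75,463)]]); print(X.round(4), X.mean(0))
T=cam("top")
print("rotor from wrist hub", ray(C,(678/1.4286,341/1.4286),.111))
```

```text
heel [ 0.5263 -0.1666  0.157 ] tool cm [-0.15  0.23 11.62]
slot [ 0.5277 -0.166   0.07  ] tool cm [-0.3   0.22 20.32]
blockc [ 0.5274 -0.1661  0.07  ] tool cm [-0.27  0.23 20.32]
[[ 0.5143 -0.2149  0.07  ]
 [ 0.4854 -0.1395  0.07  ]
 [ 0.5406 -0.1172  0.07  ]
 [ 0.5703 -0.1924  0.07  ]] [ 0.52762963 -0.16600307  0.07      ]
rotor from wrist hub [0.49165177 0.05678219 0.111     ]
```

Call:
jog_arm(
  plan=[
    [-0.22,0.23,3.5,0,0,-0.7],
    [0,0,3.5,0,0,0],
    [0,0,3.5,0,0,0],
    [0,0,3,0,0,0],
    [0,0,2,0,0,0],
    [0,0,1.5,0,0,0],
    [0,0,0.45,0,0,0],
    [0,0,0,0,0,0],
    [0,0,0,0,0,0],
  ],
)

```text
time: 4.55
eef_pos: [0.528, -0.1664, 0.0999]
orientation: [-0.185, 0.983, -0.0, 0.001]
ft_force: [-0.9, -0.5, -0.8]
finger_gap: 0.0871
gripper_force: 0.0
```

Run:
```python
from h import *
s=robot.get_state(); R=Rot.from_quat(s["orientation"]).as_matrix()
im=robot.read_camera("wrist"); C=cam("wrist",s)
g=im[100:400,180:380]; cv2.imwrite("pics/c2.png",cv2.resize(np.clip(g[:,:,::-1]*1.3,0,255).astype('uint8'),None,fx=2,fy=2,interpolation=cv2.INTER_CUBIC))
for x,y,z in [(0,0,-.0597),(0,0,-.019),(0,0,.028)]: print(proj(C,R@[x,y,z]+s["eef_pos"])-[180,100])
```

```text
[ 97.82930135 221.5000656 ]
[ 97.40627446 173.43281226]
[ 97.12101477 141.01962555]
```

View pics/c2.png

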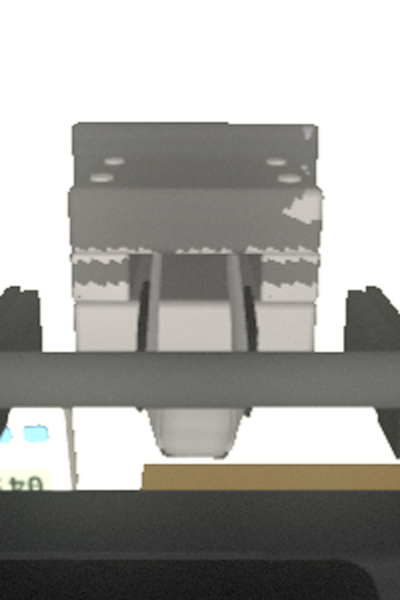

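The tongs are centred at column 98.5 of 97.5 expected, so y is good. I'll check the tool-x offset from the heel edge.

Run:
```python
from h import *
s=robot.get_state(); R=Rot.from_quat(s["orientation"]).as_matrix();C=cam("wrist",s)
p=s["eef_pos"]; print(p,R.round(3).tolist())
t=np.array([.5268,-.1663,0]); print("tongs est in tool mm",((t-p)@R*1000).round(1))
for z in (.157,.151,.14):
  for sx in(-1,1):
    for sy in(-1,1):
      X=R@[sx*.0075,sy*.0075,0]+[.5268,-.1663,z]; print(z,sx,sy,(2*(proj(C,X)-[180,100])).round(0))
for sx in(-1,1):
  for sy in(-1,1):
    X=R@[sx*.031,sy*.042,0]+[.5268,-.1663,.07]; print("block",sx,sy,(2*(proj(C,X)-[180,100])).round(0))
for sx in(-1,1):
  for sy in(-1,1):
    X=R@[sx*.010,sy*.0145,0]+[.5268,-.1663,.135]; print("plate",sx,sy,(2*(proj(C,X)-[180,100])).round(0))
```

```text
[ 0.52808992 -0.16642303  0.10012974] [[-0.932, -0.364, 0.002], [-0.364, 0.932, -0.0], [-0.002, -0.001, -1.0]]
tongs est in tool mm [  1.3   0.7 100.1]
0.157 -1 -1 [161. 462.]
0.157 -1 1 [235. 462.]
0.157 1 -1 [160. 396.]
0.157 1 1 [237. 396.]
0.151 -1 -1 [162. 444.]
0.151 -1 1 [234. 444.]
0.151 1 -1 [161. 380.]
0.151 1 1 [235. 380.]
0.14 -1 -1 [165. 414.]
0.14 -1 1 [230. 414.]
0.14 1 -1 [164. 355.]
0.14 1 1 [232. 355.]
block -1 -1 [ 75. 360.]
block -1 1 [316. 360.]
block 1 -1 [ 65. 186.]
block 1 1 [327. 186.]
plate -1 -1 [136. 412.]
plate -1 1 [259. 412.]
plate 1 -1 [134. 334.]
plate 1 1 [261. 334.]
```

Call:
jog_arm(
  plan=[
    [0.12,0.05,0.15,0,0,0],
    [0,0,0,0,0,0],
    [0,0,0,0,0,0],
    [0,0,0,0,0,0],
    [0,0,0,0,0,0],
    [0,0,0,0,0,0],
    [0,0,0,0,0,0],
    [0,0,0,0,0,0],
    [0,0,0,0,0,0],
  ],
  jaw=0.322,
  grip_force=30,
)

```text
time: 5.5
eef_pos: [0.5259, -0.1663, 0.0975]
orientation: [-0.185, 0.983, 0.0, -0.0]
ft_force: [-0.7, 0.5, -0.4]
finger_gap: 0.0299
gripper_force: 7.6
```

Call:
jog_arm(
  plan=[
    [0,0,0,0,0,0],
    [0,0,0,0,0,0],
    [0,0,0,0,0,0],
  ],
)

```text
time: 5.8
eef_pos: [0.526, -0.1663, 0.0975]
orientation: [-0.185, 0.983, 0.0, -0.0]
ft_force: [-0.4, -0.7, -1.5]
finger_gap: 0.0286
gripper_force: 8.0
```

Call:
jog_arm(
  plan=[
    [0,0,-0.5,0,0,0],
    [0,0,-1,0,0,0],
    [0,0,-2,0,0,0],
    [0,0,-3,0,0,0],
    [0,0,-3.5,0,0,0],
    [0,0,-3.5,0,0,0],
    [0,0,-3.5,0,0,0],
    [0,0,-3,0,0,0],
    [0,0,0,0,0,-7.1],
    [0,0,0,0,-7,0],
    [0,0,0,0,-7,0],
    [0,0,0,0,-7,0],
    [0,0,0,0,-7,0],
    [0,0,0,0,0,0],
  ],
)

```text
time: 7.2
eef_pos: [0.5239, -0.1672, 0.2986]
orientation: [-0.236, 0.941, 0.059, 0.236]
ft_force: [0.2, -1.1, -0.3]
finger_gap: 0.0284
gripper_force: 8.0
```

```bash
cat >> h.py <<'E'
def well(hub,yaw):
    r=np.array([np.cos(yaw),np.sin(yaw),0]); c,s=np.cos(np.radians(28)),np.sin(np.radians(28)); z=np.array([0,0,1.])
    m=np.array([hub[0],hub[1],.116])+.054*r; a=-s*r+c*z; low=-c*r-s*z; t=np.array([-r[1],r[0],0]); return m,a,low,t
E
python3 - <<'E'
from h import *
s=robot.get_state(); R=Rot.from_quat(s["orientation"]).as_matrix(); p=s["eef_pos"]
m,a,low,t=well((.4925,.0595),np.radians(28.4))
Rd=np.column_stack([np.cross(t,-a),t,-a]); print(s["qpos"].round(2),p.round(4),s["finger_gap"],Rd.round(3).tolist(),R.round(3).tolist())
tgt=m+.1275*a; print(tgt,"shift cm",((tgt-p)@R*100).round(2),"turn deg",np.degrees(Rot.from_matrix(R.T@Rd).as_rotvec()).round(2))
E
```

```text
[-0.21  0.07 -0.16 -0.37 -0.98 -0.72] [ 0.5239 -0.1672  0.2986] 0.02837122006744389 [[-0.777, -0.476, 0.413], [-0.42, 0.88, 0.223], [-0.469, 0.0, -0.883]] [[-0.777, -0.472, 0.415], [-0.416, 0.881, 0.223], [-0.472, 0.0, -0.882]]
[0.48734735 0.05671397 0.22857582] shift cm [-3.18 21.46  9.65] turn deg [-0.08  0.14 -0.2 ]
```

Call:
jog_arm(
  plan=[
    [-0.5,3.5,0,0,0,-0.2],
    [-0.6,4.5,0,0,0,0],
    [-0.7,4.5,0,0,0,0],
    [-0.7,4.5,0,0,0,0],
    [-0.7,4.46,0,0,0,0],
    [0,0,3,0,0,0],
    [0,0,3,0,0,0],
    [0,0,2.5,0,0,0],
    [0,0,1.1,0,0,0],
    [0,0,0,0,0,0],
    [0,0,0,0,0,0],
  ],
)

```text
time: 8.3
eef_pos: [0.4886, 0.0572, 0.2286]
orientation: [-0.24, 0.94, 0.059, 0.235]
ft_force: [-1.2, -1.0, -0.1]
finger_gap: 0.0282
gripper_force: 8.0
```

Run:
```python
from h import *
s=robot.get_state(); R=Rot.from_quat(s["orientation"]).as_matrix(); print(s["eef_pos"],s["finger_gap"]); im=robot.read_camera("wrist"); C=cam("wrist",s)
cv2.imwrite("pics/w3raw.png",im[:,:,::-1])
cv2.imwrite("pics/w3.png",cv2.resize(np.clip(im[:,:,::-1]*1.6,0,255).astype('uint8'),(800,600)))
print("tips",proj(C,R@[0,0,.0875]+s["eef_pos"])*1.4286)
m,a,low,t=well((.4925,.0595),np.radians(28.4)); print("mouth",proj(C,m)*1.4286,"head",proj(C,m-.032*a+.003*low)*1.4286)
```

```text
[0.48860408 0.05718846 0.22863019] 0.028162703425734337
tips [395.84701804 309.05536319]
mouth [396.12185845 291.10973466] head [396.02877067 277.00659703]
```

View pics/w3.png

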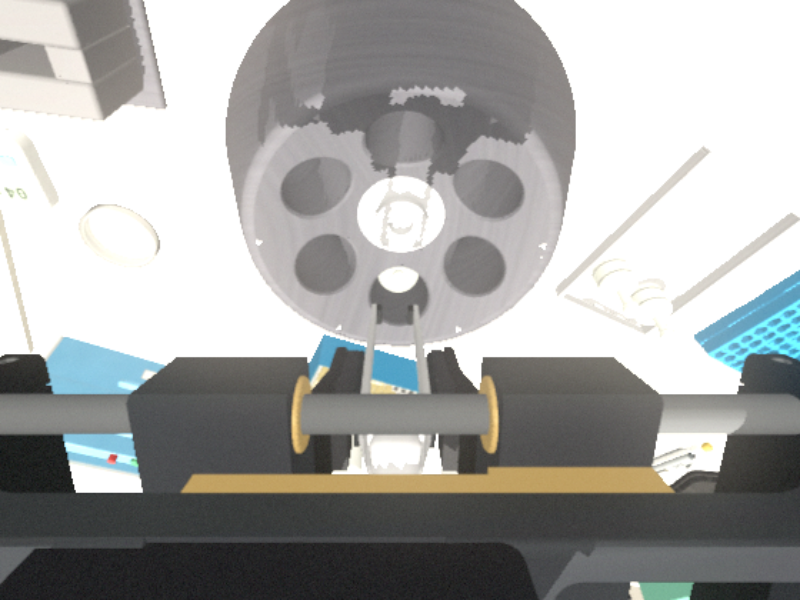

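Jaw tips are near (378,308) and (415,308). The spacer's white head is near (398,279) and the well mouth near (400,293). I'll measure the head, the jaws and the other wells exactly.

Run:
```python
from h import *
s=robot.get_state(); R=Rot.from_quat(s["orientation"]).as_matrix(); C=cam("wrist",s); p=s["eef_pos"]
g=cv2.cvtColor(cv2.imread("pics/w3raw.png"),6)
sub=(g[175:215,255:305]>135).astype('uint8'); n,l,st,ce=cv2.connectedComponentsWithStats(sub)
print([(st[i].tolist(),(ce[i]+[255,175]).round(2).tolist()) for i in range(1,n) if st[i][4]>8])
c=np.clip(cv2.imread("pics/w3raw.png")[170:250,240:320].astype(float)*1.7,0,255).astype('uint8'); cv2.imwrite("pics/c3.png",cv2.resize(c,None,fx=7,fy=7,interpolation=cv2.INTER_CUBIC))
hub=(401,215); print("hub top",ray(C,np.array(hub)/1.4286,.111))
W=[(316,186),(488,188),(325,264),(475,266),(399,293)]
P=np.array([ray(C,np.array(w)/1.4286,.116) for w in W]); print(P.round(4)); print("centre",P[:4].mean(0))
for i in range(5):print(np.degrees(np.arctan2(*(P[i]-[.4925,.0595,0])[1::-1])))
```

```text
[([16, 0, 19, 2, 28], [280.0, 175.32]), ([10, 11, 28, 19, 385], [278.56, 194.87])]
hub top [0.48917211 0.0606271  0.111     ]
[[0.4928 0.0083 0.116 ]
 [0.4479 0.0933 0.116 ]
 [0.5419 0.0338 0.116 ]
 [0.4969 0.1197 0.116 ]
 [0.5411 0.0879 0.116 ]]
centre [0.49486814 0.06377398 0.116     ]
-89.63299899812938
142.8587369222045
-27.48887002857881
85.8608592935602
30.33752934297754
```

View pics/c3.png

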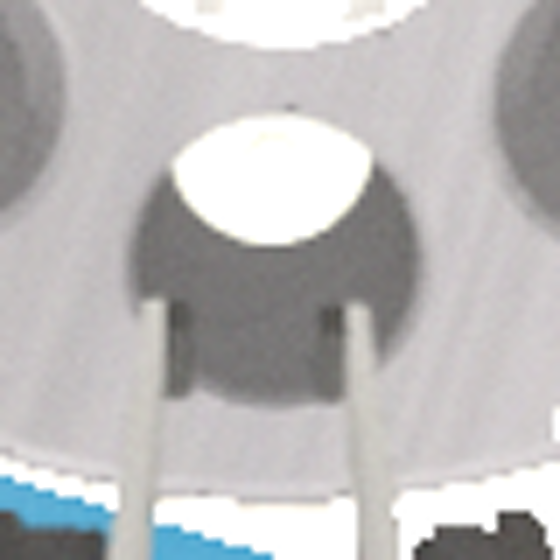

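Run:
```python
from h import *
s=robot.get_state(); R=Rot.from_quat(s["orientation"]).as_matrix(); C=cam("wrist",s); p=s["eef_pos"]
i=robot.camera_info("wrist"); print(i["mount"].round(4).tolist(), np.diag(i["intrinsics"]),i["intrinsics"][:2,2],np.linalg.det(R))
for z in(.0875,.1): print(proj(C,R@[0,0,z]+p))
def tool(u,z):
    K,Rc,t=C; c=R.T@(-Rc.T@t-p); d=R.T@Rc.T@np.linalg.solve(K,[u[0],u[1],1]); return (c+d*(z-c[2])/d[2])*1000
f=lambda a,b:(a/7+240-.43,b/7+170-.43)
for n,u,z in [("tip L",f(192,300),.0875),("tip R",f(320,300),.0875),("foot edge",f(271,244),.192),("foot L",f(172,165),.192),("foot R",f(373,165),.192),("mouth L",f(130,250),.128),("mouth R",f(422,250),.128),("mouth bot",f(280,405),.128)]: print(n,tool(u,z).round(1))
```

```text
[[-0.0001, -0.9633, -0.2684, 0.0722], [1.0, -0.0, -0.0004, -0.0008], [0.0004, -0.2684, 0.9633, -0.1621], [0.0, 0.0, 0.0, 1.0]] [305.74871575 305.74871575   1.        ] [276.03264695 213.27997076] 1.0000000000000007
[277.08737088 216.33442755]
[277.04639591 212.42539243]
tip L [ 3.4 -8.5 87.5]
tip R [ 3.4  6.9 87.5]
foot edge [-15.5   1.7 192. ]
foot L [ -1.7 -15.  192. ]
foot R [ -1.7  18.9 192. ]
mouth L [ -0.5 -18.4 128. ]
mouth R [ -0.5  22.4 128. ]
mouth bot [-23.2   2.6 128. ]
```

Call:
jog_arm(
  plan=[
    [0.22,0.28,0,0,0,0],
    [0,0,1.5,0,0,0],
    [0,0,1.5,0,0,0],
    [0,0,1.5,0,0,0],
    [0,0,1,0,0,0],
    [0,0,0,0,0,0],
    [0,0,0,0,0,0],
  ],
)

```text
time: 9.05
eef_pos: [0.5078, 0.0709, 0.1785]
orientation: [-0.239, 0.94, 0.059, 0.235]
ft_force: [-0.9, -0.2, -0.2]
finger_gap: 0.0284
gripper_force: 8.0
```

Run:
```python
from h import *
s=robot.get_state(); R=Rot.from_quat(s["orientation"]).as_matrix(); im=robot.read_camera("wrist"); p=s["eef_pos"]
print(((np.array([.5413,.088,.116])-p)@R*100).round(2), R[:,2].round(3))
c=np.clip(im[170:250,230:330,::-1].astype(float),0,255).astype('uint8'); a=cv2.resize(c,None,fx=4,fy=4,interpolation=cv2.INTER_CUBIC)
c=np.clip((im[170:250,230:330,::-1].astype(float))*2.5,0,255).astype('uint8'); b=cv2.resize(c,None,fx=4,fy=4,interpolation=cv2.INTER_CUBIC)
cv2.imwrite("pics/c4.png",np.hstack([a,b]))
```

```text
[-0.38 -0.09  7.28] [ 0.414  0.223 -0.883]
```

View pics/c4.png

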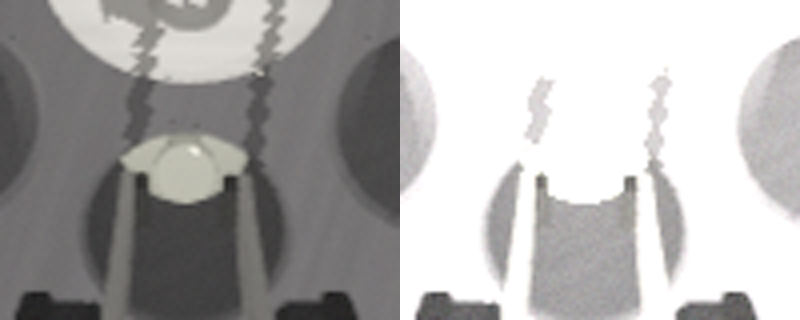

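The jaws straddle the head: inner edges at columns 148 and 226, head centred at column 186 (×4 crop). So they are aligned to within 1 mm, and I'll go on down.

Call:
jog_arm(
  plan=[
    [0,0,0.8,0,0,0],
    [0,0,0.8,0,0,0],
    [0,0,0.8,0,0,0],
    [0,0,0.8,0,0,0],
    [0,0,0.6,0,0,0],
    [0,0,0.3,0,0,0],
    [0,0,0,0,0,0],
    [0,0,0,0,0,0],
  ],
)

```text
time: 9.9
eef_pos: [0.5247, 0.0801, 0.1418]
orientation: [-0.239, 0.94, 0.059, 0.235]
ft_force: [0.4, -0.1, -0.1]
finger_gap: 0.0283
gripper_force: 8.0
```

Call:
jog_arm(
  plan=[
    [0,0,0,0,0,0],
    [0,0,0,0,0,0],
    [0,0,0,0,0,0],
    [0,0,0,0,0,0],
    [0,0,0,0,0,0],
    [0,0,0,0,0,0],
  ],
  jaw=0,
  grip_force=45,
)

```text
time: 10.5
eef_pos: [0.5248, 0.0801, 0.142]
orientation: [-0.239, 0.94, 0.059, 0.235]
ft_force: [-1.5, -0.1, 1.3]
finger_gap: 0.0254
gripper_force: 45.0
```

Call:
jog_arm(
  plan=[
    [0,0,-0.2,0,0,0],
    [-0.1,0,-0.4,0,0,0],
    [-0.1,0,-0.6,0,0,0],
    [0,0,-0.8,0,0,0],
    [0,0,-0.8,0,0,0],
    [0,0,-0.8,0,0,0],
    [0,0,-0.8,0,0,0],
    [0,0,0,0,0,0],
  ],
)

```text
time: 11.3
eef_pos: [0.5082, 0.0711, 0.1831]
orientation: [-0.239, 0.94, 0.059, 0.236]
ft_force: [0.0, 0.2, -1.2]
finger_gap: 0.0252
gripper_force: 45.0
```

Run:
```python
from h import *
im=robot.read_camera("wrist"); s=robot.get_state(); print(s["finger_gap"],s["ft_force"],s["eef_pos"])
cv2.imwrite("pics/c5.png",cv2.resize(im[150:270,180:380,::-1],None,fx=3,fy=3,interpolation=cv2.INTER_CUBIC))
```

```text
0.024905917686128085 [-0.24015323 -0.35925475 -1.17963322] [0.50808143 0.07113129 0.18239143]
```

View pics/c5.png

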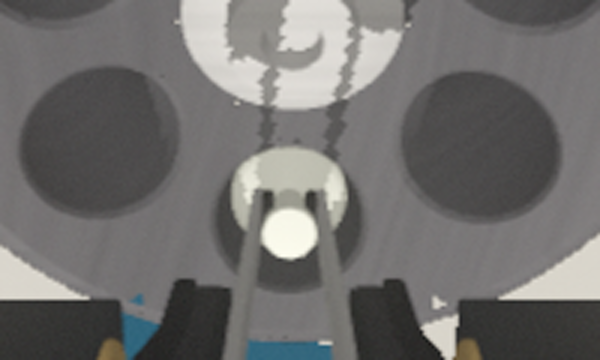

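The spacer is gripped by its stem under the head, at (289,233) in the crop, and is lifting. I'll draw it all the way out and then straighten up.

Call:
jog_arm(
  plan=[
    [0,0,-0.6,0,0,0],
    [0,0,-1,0,0,0],
    [0,0,-1,0,0,0],
    [0,0,-1,0,0,0],
    [0,0,-1,0,0,0],
    [0,0,-1.2,0,0,0],
    [0,0,-1.5,0,0,0],
    [0,0,-2,0,0,0],
    [0,0,-2,0,0,0],
    [0,0,-2,0,0,0],
    [0,0,-1,0,0,0],
    [0,0,-0.5,0,3,0],
    [0,0,0,0,5,0],
    [0,0,0,0,5,0],
    [0,0,0,0,5,0],
    [0,0,0,0,5,0],
    [0,0,0,0,3,0],
    [0,0,0,0,2,0],
    [0,0,0,0,0,0],
  ],
)

```text
time: 13.25
eef_pos: [0.4477, 0.0387, 0.3115]
orientation: [-0.247, 0.969, -0.001, -0.0]
ft_force: [-0.2, -0.2, -1.8]
finger_gap: 0.0252
gripper_force: 45.0
```

Run:
```python
from h import *
s=robot.get_state(); R=Rot.from_quat(s["orientation"]).as_matrix(); p=s["eef_pos"]; im=robot.read_camera("wrist"); cv2.imwrite("pics/w6raw.png",im[:,:,::-1])
print(s["time"],s["qpos"].round(2),p.round(4),s["finger_gap"],s["ft_force"].round(2),R.round(4).tolist())
c=R[:,0]; yaw=np.arctan2(c[1],c[0]); Rd=np.column_stack([[np.cos(yaw),np.sin(yaw),0],[np.sin(yaw),-np.cos(yaw),0],[0,0,-1]])
print("turn",np.degrees(Rot.from_matrix(R.T@Rd).as_rotvec()).round(2),"shift",((np.array([.418,.329,p[2]])-p)@Rd*100).round(2))
C=cam("wrist",s); u=proj(C,R@[0,0,.0875-.024]+p); print("head proj",u); g=cv2.cvtColor(im,7)
sub=(im[150:300,240:320].min(2)>150).astype('uint8'); n,l,st,ce=cv2.connectedComponentsWithStats(sub)
print([(st[i].tolist(),(ce[i]+[240,150]).round(1).tolist()) for i in range(1,n) if st[i][4]>20])
```

```text
13.25 [ 0.45  0.02 -0.24  0.   -1.31 -1.52] [0.4477 0.0387 0.3115] 0.02521011474610414 [-0.17 -0.19 -1.78] [[-0.8784, -0.478, -0.0003], [-0.478, 0.8784, -0.0017], [0.0011, -0.0014, -1.0]]
turn [-0.08 -0.06  0.  ] shift [-11.27  26.92   0.  ]
head proj [277.15948756 224.86091512]
[([15, 47, 43, 44, 796], [276.1, 213.9]), ([25, 69, 23, 31, 581], [276.0, 235.0])]
```

Call:
jog_arm(
  plan=[
    [-0.6,1.4,0,0,0,0],
    [-1.3,3.1,0,0,0,0],
    [-1.5,3.6,0,0,0,0],
    [-1.5,3.6,0,0,0,0],
    [-1.5,3.6,0,0,0,0],
    [-1.5,3.6,0,0,0,0],
    [-1.5,3.6,0,0,0,0],
    [-1.3,3.1,0,0,0,0],
    [-0.57,1.32,0,0,0,0],
    [0,0,1.5,0,0,0],
    [0,0,3,0,0,0],
    [0,0,3,0,0,0],
    [0,0,3,0,0,0],
    [0,0,3,0,0,0],
    [0,0,2.2,0,0,0],
    [0,0,1.2,0,0,0],
    [0,0,0,0,0,0],
    [0,0,0,0,0,0],
  ],
)

```text
time: 15.1
eef_pos: [0.4181, 0.3286, 0.1439]
orientation: [-0.247, 0.969, -0.0, 0.001]
ft_force: [0.3, 1.3, -0.7]
finger_gap: 0.0251
gripper_force: 45.0
```

```bash
cat > tr.py <<'E'
from h import *
import sys
s=robot.get_state(); print(s["time"],s["eef_pos"].round(4),s["finger_gap"],s["ft_force"].round(2),Rot.from_quat(s["orientation"]).as_matrix()[:,2].round(4))
for n,S,z in (("top",cam("top"),.06),("scene",cam("scene"),.03)):
    im=robot.read_camera(n); cv2.imwrite(f"pics/{n}_{sys.argv[1]}.png",im[:,:,::-1])
    x0,y0,x1,y1=(160,205,215,285) if n=="top" else (165,270,275,370)
    hsv=cv2.cvtColor(im,cv2.COLOR_RGB2HSV)[y0:y1,x0:x1]; b=(hsv[...,2]>(185 if n=="top" else 170)).astype('uint8')
    k,l,st,ce=cv2.connectedComponentsWithStats(b)
    for i in range(1,k):
        if st[i][4]>12: u=ce[i]+[x0,y0]; print(n,st[i].tolist(),u.round(1),ray(S,u,z).round(4))
E
python3 tr.py a
```

```text
15.1 [0.4181 0.3286 0.1439] 0.025088708254718383 [ 0.31  1.25 -0.74] [ 2.4e-03 -1.0e-04 -1.0e+00]
scene [0, 0, 54, 63, 1661] [180.  297.8] [0.5403 0.3721 0.03  ]
```

Call:
jog_arm(
  plan=[
    [0,0,0.6,0,0,0],
    [0,0,0.5,0,0,0],
    [0,0,0.2,0,0,0],
    [0,0,0.1,0,0,0],
    [0,0,0,0,0,0],
    [0,0,0,0,0,0],
  ],
)

```text
time: 15.8
eef_pos: [0.4175, 0.3283, 0.1288]
orientation: [-0.247, 0.969, -0.001, 0.0]
ft_force: [0.5, 0.9, -1.7]
finger_gap: 0.0255
gripper_force: 45.0
```

Call:
jog_arm(
  plan=[
    [0,0,0.1,0,0,0],
    [0,0,0.1,0,0,0],
    [0,0,0,0,0,0],
    [0,0,0,0,0,0],
  ],
)

```text
time: 16.2
eef_pos: [0.4174, 0.3282, 0.1267]
orientation: [-0.247, 0.969, -0.001, 0.0]
ft_force: [-0.1, -0.2, -0.2]
finger_gap: 0.0252
gripper_force: 45.0
```

Call:
jog_arm(
  plan=[
    [0,0,0.05,0,0,0],
    [0,0,0.05,0,0,0],
    [0,0,0,0,0,0],
    [0,0,0,0,0,0],
  ],
)

```text
time: 16.6
eef_pos: [0.4176, 0.3282, 0.1261]
orientation: [-0.247, 0.969, -0.001, 0.0]
ft_force: [0.7, -0.9, 1.8]
finger_gap: 0.0254
gripper_force: 45.0
```

Call:
jog_arm(
  plan=[
    [0,0,0.05,0,0,0],
    [0,0,0,0,0,0],
    [0,0,0,0,0,0],
  ],
)

```text
time: 16.9
eef_pos: [0.4177, 0.3283, 0.1261]
orientation: [-0.247, 0.969, -0.001, 0.001]
ft_force: [-1.2, -2.3, 5.4]
finger_gap: 0.0253
gripper_force: 45.0
```

Call:
jog_arm(
  plan=[
    [0,0,0,0,0,0],
    [0,0,0,0,0,0],
    [0,0,0,0,0,0],
    [0,0,0,0,0,0],
    [0,0,0,0,0,0],
    [0,0,0,0,0,0],
  ],
  jaw=0.326,
  grip_force=30,
)

```text
time: 17.5
eef_pos: [0.4174, 0.3282, 0.1251]
orientation: [-0.247, 0.969, -0.001, 0.0]
ft_force: [-0.4, -1.0, -0.8]
finger_gap: 0.0287
gripper_force: 7.8
```

Run:
```python
from h import *
s=robot.get_state(); R=Rot.from_quat(s["orientation"]).as_matrix(); p=s["eef_pos"]; print(p,s["finger_gap"],s["gripper_force"],s["ft_force"])
im=robot.read_camera("wrist"); cv2.imwrite("pics/w7raw.png",im[:,:,::-1]); g=cv2.cvtColor(im,7); C=cam("wrist",s)
h=proj(C,R@[0,0,.0635]+p); print("head exp",h,"tip exp",proj(C,R@[0,0,.0875]+p))
for r in range(int(h[1])-20,int(h[1])+14,3): print(r,g[r,250:304].tolist())
```

```text
[0.41737541 0.32820409 0.12512365] 0.028699954602942945 7.83322736620903 [-0.38807633 -0.99534742 -0.81268607]
head exp [277.15965884 224.86099815] tip exp [277.06802282 216.2679175 ]
204 [212, 212, 213, 212, 212, 212, 212, 212, 190, 136, 145, 168, 173, 177, 179, 180, 181, 182, 182, 181, 183, 183, 183, 183, 183, 183, 183, 182, 182, 183, 182, 182, 182, 182, 182, 190, 214, 227, 218, 210, 190, 146, 130, 180, 212, 212, 212, 212, 213, 212, 212, 212, 212, 212]
207 [212, 212, 212, 213, 213, 212, 213, 187, 150, 195, 220, 203, 179, 180, 181, 180, 182, 182, 182, 182, 181, 182, 183, 183, 184, 184, 184, 184, 183, 182, 183, 182, 181, 182, 181, 207, 226, 209, 179, 179, 177, 177, 166, 181, 207, 212, 212, 213, 212, 212, 213, 212, 212, 212]
210 [212, 212, 212, 211, 213, 213, 209, 198, 209, 228, 213, 180, 178, 180, 180, 179, 180, 189, 221, 238, 219, 182, 183, 184, 185, 185, 184, 185, 185, 183, 183, 182, 182, 181, 182, 189, 190, 178, 179, 179, 179, 178, 175, 173, 175, 195, 212, 212, 212, 212, 213, 212, 212, 213]
213 [212, 213, 212, 211, 213, 213, 209, 217, 230, 207, 141, 124, 121, 106, 96, 95, 144, 178
[... 1657 characters left out ...]
 248, 247, 248, 247, 247, 248, 247, 247, 247, 244, 235, 231, 224, 211, 212, 190, 134, 117, 121, 121, 122, 179, 212, 212, 211, 211, 211, 212, 211, 212]
234 [211, 212, 211, 212, 212, 211, 207, 177, 122, 121, 120, 120, 179, 211, 212, 211, 211, 211, 211, 225, 241, 247, 248, 248, 248, 248, 247, 248, 248, 247, 246, 238, 222, 212, 211, 212, 212, 212, 211, 196, 153, 120, 118, 122, 120, 174, 209, 212, 211, 212, 211, 211, 211, 211]
237 [212, 212, 211, 211, 211, 212, 189, 136, 121, 121, 117, 137, 188, 211, 211, 211, 211, 211, 211, 211, 212, 212, 212, 211, 211, 211, 212, 212, 211, 211, 213, 212, 211, 212, 211, 211, 212, 211, 212, 212, 184, 116, 116, 119, 119, 120, 178, 211, 211, 210, 210, 211, 211, 211]
```

Call:
jog_arm(
  plan=[
    [0,0,-0.3,0,0,0],
    [0,0,-0.4,0,0,0],
    [0,0,-0.5,0,0,0],
    [0,0,-0.5,0,0,0],
    [0,0,-0.6,0,0,0],
    [0,0,-0.8,0,0,0],
    [0,0,-1.2,0,0,0],
    [0,0,-2,0,0,0],
    [0,0,-3,0,0,0],
    [0,0,-3.5,0,0,0],
    [0,0,-3,0,0,0],
    [0,0,-1.5,0,0,0],
    [0,0,0,0,0,0],
  ],
)

```text
time: 18.85
eef_pos: [0.4182, 0.3293, 0.3019]
orientation: [-0.247, 0.969, 0.001, 0.003]
ft_force: [0.5, -0.3, -0.7]
finger_gap: 0.0285
gripper_force: 7.8
```

Run:
```python
from h import *
s=robot.get_state(); R=Rot.from_quat(s["orientation"]).as_matrix(); p=s["eef_pos"]; print(s["time"],p,s["qpos"].round(2),s["finger_gap"],s["gripper_force"],R.round(4).tolist())
im=robot.read_camera("wrist"); cv2.imwrite("pics/w8raw.png",im[:,:,::-1]); g=cv2.cvtColor(im,7); C=cam("wrist",s)
# spacer standing at (.4174,.3282): expected head/foot in image
for z in(.0625,.0305): print(z,proj(C,[.4174,.3282,z]).round(1))
m=(g>235).astype('uint8'); k,l,st,ce=cv2.connectedComponentsWithStats(m)
for i in range(1,k):
    if st[i][4]>25: print(st[i].tolist(),ce[i].round(1),ray(C,ce[i],.0625).round(4))
# move plan: back over the stand
T=np.array([.5265,-.1663]); x=np.array([-.932,-.364]); yaw=np.arctan2(x[1],x[0]); Rd=np.column_stack([[np.cos(yaw),np.sin(yaw),0],[np.sin(yaw),-np.cos(yaw),0],[0,0,-1]])
print("turn",np.degrees(Rot.from_matrix(R.T@Rd).as_rotvec()).round(2),"shift(current axes)",((np.array([*T,p[2]])-p)@R*100).round(2))
```

```text
18.85 [0.41815152 0.32929051 0.30191096] [ 0.97  0.17 -0.09  0.   -1.3  -2.05] 0.02845611248472352 7.828258574008942 [[-0.8783, -0.478, 0.0054], [-0.478, 0.8784, 0.0039], [-0.0066, 0.0008, -1.0]]
0.0625 [276.1 182.5]
0.0305 [276.1 178.5]
[265, 171, 21, 21, 250] [274.3 182.4] [0.4185 0.3261 0.0625]
[223, 212, 20, 21, 194] [231.8 223. ] [0.4962 0.3015 0.0625]
[261, 237, 14, 18, 102] [268.2 247.2] [0.5039 0.3625 0.0625]
turn [0.07 0.37 7.22] shift(current axes) [ 14.17 -48.71  -0.13]
```

The third spacer is standing: its head is at (274.3,182.4) against (276.1,182.5) expected. Next I take the tongs back to the stand.

Call:
jog_arm(
  plan=[
    [0.6,-2,0,0,0,0],
    [1,-3.5,0,0,0,0],
    [1.2,-4.1,0,0,0,0],
    [1.2,-4.1,0,0,0,0],
    [1.2,-4.1,0,0,0,0],
    [1.2,-4.1,0,0,0,0],
    [1.2,-4.1,0,0,0,0],
    [1.2,-4.1,0,0,0,0],
    [1.2,-4.1,0,0,0,0],
    [1.2,-4.1,0,0,0,0],
    [1.2,-4.1,0,0,0,0],
    [1.17,-4,0,0,0,0],
    [0.6,-2.31,0,0,0,0],
    [0,0,0,0,0.3,3.6],
    [0,0,0,0,0,3.6],
    [0,0,0,0,0,0],
    [0,0,0,0,0,0],
    [0,0,0,0,0,0],
  ],
)

```text
time: 20.7
eef_pos: [0.5253, -0.1669, 0.2985]
orientation: [-0.186, 0.983, -0.001, -0.003]
ft_force: [-1.1, 0.3, -0.5]
finger_gap: 0.0284
gripper_force: 7.8
```

```bash
cat > st.py <<'E'
from h import *
s=robot.get_state(); R=Rot.from_quat(s["orientation"]).as_matrix(); p=s["eef_pos"]; print(s["time"],p.round(4),s["finger_gap"],s["gripper_force"],s["ft_force"].round(1))
x=np.array([-.932,-.364]); yaw=np.arctan2(x[1],x[0]); Rd=np.column_stack([[np.cos(yaw),np.sin(yaw),0],[np.sin(yaw),-np.cos(yaw),0],[0,0,-1]])
print("turn",np.degrees(Rot.from_matrix(R.T@Rd).as_rotvec()).round(2),"shift",((np.array([.526,-.1663,.0985])-p)@R*100).round(2))
im=robot.read_camera("wrist"); cv2.imwrite("pics/st.png",im[:,:,::-1]); g=cv2.cvtColor(im,7); C=cam("wrist",s)
print("slot exp",proj(C,[.527,-.1663,.07]),"tips exp",proj(C,R@[0,0,.0875]+p))
for x,y in((-1,-1),(-1,1),(1,1),(1,-1)): print((proj(C,Rd@[x*.031,y*.042,0]+[.5268,-.1663,.07])).round(1),end=' ')
E
python3 st.py
python3 - <<'E'
import cv2
g=cv2.imread("pics/st.png",0)
for r in range(150,232,4): print(r,' '.join(str(v//3) for v in g[r,238:318]))
E
```

```text
20.7 [ 0.5253 -0.1669  0.2985] 0.028429092722211127 7.82795324921608 [-1.1  0.3 -0.5]
turn [-0.09 -0.34  0.08] shift [-0.21  0.06 20.  ]
slot exp [276.86149741 188.35885179] tips exp [276.9042141  216.15699644]
[245.2 211.2] [308.6 211.3] [310.  164.2] [243.9 164.1] 150 71 71 71 71 69 57 33 32 31 31 32 32 31 55 67 67 67 67 67 67 67 67 67 67 67 67 67 67 67 67 67 67 67 67 67 67 67 67 67 67 67 67 67 67 67 67 67 67 67 67 67 67 67 67 67 67 67 67 67 67 67 67 67 67 67 67 67 67 67 67 67 68 67 69 71 71 71 71 71 71
154 71 71 71 61 40 45 47 46 46 46 47 46 41 34 34 34 34 34 33 34 33 33 33 34 33 33 33 33 34 33 33 33 33 33 33 33 33 33 33 33 33 34 33 33 33 33 33 33 33 33 33 33 33 33 33 33 33 33 33 33 33 33 33 33 34 34 33 33 33 34 41 45 45 41 60 71 71 71 71 71
158 71 71 71 62 40 45 46 46 46 46 46 41 34 33 33 34 33 34 34 34 33 33 33 34 33 34 33 34 33 34 32 32 33 32 33 33 33 33 33 32 33 33 32 32 32 33 32 33 33 33 33 32 32 33 33 33 33 33 34 33 33 33 33 33 33 33 33 33 33 35 41 45 44 39 59 71 71 71 71 71
162 71 72 71 62 39 44 46 46 44 40 34 35 39 41 41 41 38 35 32 32 32 32 32 32 32 32 32 32 32 32 32 32 3
[... 3590 characters left out ...]
71 71 71 71 71 71 71 71 71 71 71 62 39 42 41 36 29 28 29 58 71 71 71 71 71 71 71 71 71 71 71 71 71 71 71 71 71 71 60 28 29 28 31 37 41 41 38 59 71 71 71 71 71 71 71 71 71 71 71 71 71 71 71 71 71 71 71 71 71 71 71
226 72 72 72 71 71 72 71 71 71 72 71 71 71 71 71 71 71 71 71 71 62 41 41 40 44 48 48 48 62 71 71 71 71 71 71 71 71 71 71 71 71 71 71 71 71 72 71 63 40 28 29 32 37 39 40 40 60 71 71 71 71 71 71 71 71 71 71 71 71 71 71 71 71 71 71 71 71 71 71 71
230 70 71 71 71 71 72 72 72 71 72 71 71 72 71 71 71 71 71 71 62 40 41 41 40 60 71 71 71 71 71 71 71 71 71 71 71 71 71 71 71 71 71 71 71 71 71 71 71 71 71 71 61 36 39 40 40 40 60 71 71 71 71 71 71 71 71 71 71 71 71 71 71 71 71 71 71 71 71 71 71
```

Call:
jog_arm(
  plan=[
    [-0.2,0.08,2,0,-0.3,0],
    [0,0,3.5,0,0,0],
    [0,0,3.5,0,0,0],
    [0,0,2.5,0,0,0],
    [0,0,1,0,0,0],
    [0,0,0,0,0,0],
    [0,0,0,0,0,0],
  ],
)

```text
time: 21.45
eef_pos: [0.5282, -0.1661, 0.1754]
orientation: [-0.186, 0.983, -0.002, 0.001]
ft_force: [0.1, -0.7, -0.4]
finger_gap: 0.0288
gripper_force: 7.8
```

```bash
python3 st.py
python3 - <<'E'
import cv2
g=cv2.imread("pics/st.png",0)
for r in range(180,232,4): print(r,' '.join(str(v//3) for v in g[r,246:308]))
E
```

```text
21.45 [ 0.5282 -0.1661  0.1754] 0.028848428407871267 7.827223241329193 [ 0.1 -0.7 -0.4]
turn [-0.21  0.12  0.06] shift [0.23 0.09 7.69]
slot exp [277.51524964 209.17966092] tips exp [276.9053535  216.15573817]
[232.6 241. ] [322.5 241.2] [325.5 175. ] [229.9 174.8] 180 37 36 36 36 36 36 36 36 36 36 36 36 36 35 36 36 35 36 36 36 35 35 36 36 35 35 36 44 50 45 36 36 36 44 50 50 45 35 35 44 50 45 36 34 36 44 44 36 35 36 35 35 35 36 36 36 36 36 36 36 36 36
184 36 35 36 36 36 36 36 36 35 36 36 35 36 36 36 35 35 35 35 35 36 36 35 35 35 35 35 35 35 35 35 35 35 34 35 34 35 35 35 35 36 35 35 35 35 35 35 36 35 34 36 36 35 35 36 35 35 36 35 36 36 35
188 36 36 35 36 36 36 36 35 36 35 36 35 35 35 35 34 35 35 34 35 35 35 34 38 41 38 34 35 45 48 40 38 34 34 35 38 41 37 35 35 45 48 41 38 34 35 35 35 35 35 35 35 35 35 38 38 36 35 35 36 35 36
192 36 35 35 35 35 35 34 34 35 34 34 35 35 34 35 35 35 34 35 35 35 35 34 34 46 54 54 54 54 53 54 54 54 54 54 54 54 54 54 53 54 54 54 54 54 52 45 35 34 35 46 54 53 54 53 54 54 54 53 53 54 54
196 54 49 41 38 35 35 46 49 41 38 35 35 34 38 40 37 35 34 34 34 34 34 37 4
[... 935 characters left out ...]
0 21 24 27 28 28 29 28 28 29 28 28 28 27 28 29 28 28 28 28 29 28 22 20 20 21 32 39 39 35 29 28 28 29 28 28 28 38 50 54 55 55 54 55
220 50 51 51 50 50 50 50 50 50 50 50 50 47 41 40 39 34 24 22 24 34 45 49 49 49 49 49 49 49 49 49 49 49 49 49 49 49 49 48 43 29 24 24 27 34 39 39 41 45 48 48 48 48 48 48 49 48 48 48 48 48 48
224 55 54 54 54 54 54 54 54 54 54 54 54 48 39 39 38 33 26 25 25 43 54 54 54 54 54 54 54 54 54 54 54 54 53 54 54 54 53 53 48 31 25 25 29 35 38 38 38 46 53 53 54 54 54 53 53 54 54 53 53 54 54
228 54 54 54 54 54 54 54 54 54 54 54 50 42 39 39 37 44 51 54 54 54 54 54 54 53 54 53 53 53 53 54 54 53 54 53 54 54 54 53 54 53 54 53 48 38 36 38 39 42 50 54 54 54 53 53 53 54 53 53 54 53 54
```

Call:
jog_arm(
  plan=[
    [0.2,0.1,0,0,0,0],
    [0,0,0,0,0,0],
    [0,0,1,0,0,0],
    [0,0,1,0,0,0],
    [0,0,1,0,0,0],
    [0,0,0,0,0,0],
  ],
)

```text
time: 22.1
eef_pos: [0.5235, -0.1657, 0.1417]
orientation: [-0.185, 0.983, -0.0, -0.002]
ft_force: [0.7, 0.2, -1.0]
finger_gap: 0.0286
gripper_force: 7.8
```

Call:
jog_arm(
  plan=[
    [0,0,1,0,0,0],
    [0,0,1,0,0,0],
    [0,0,1,0,0,0],
    [0,0,0.7,0,0,0],
    [0,0,0.5,0,0,0],
    [0,0,0.2,0,0,0],
    [0,0,0,0,0,0],
    [0,0,0,0,0,0],
  ],
)

```text
time: 22.9
eef_pos: [0.5253, -0.1659, 0.1003]
orientation: [-0.185, 0.983, -0.001, 0.001]
ft_force: [-0.1, -0.5, -0.2]
finger_gap: 0.0282
gripper_force: 7.8
```

Call:
jog_arm(
  plan=[
    [0,0,0.15,0,0,0],
    [0,0,0.05,0,0,0],
    [0,0,0,0,0,0],
    [0,0,0,0,0,0],
  ],
)

```text
time: 23.3
eef_pos: [0.525, -0.1659, 0.0981]
orientation: [-0.185, 0.983, -0.001, 0.0]
ft_force: [-0.0, 1.1, -0.4]
finger_gap: 0.0286
gripper_force: 7.8
```

Call:
jog_arm(
  plan=[
    [0,0,0.05,0,0,0],
    [0,0,0,0,0,0],
    [0,0,0,0,0,0],
  ],
)

```text
time: 23.6
eef_pos: [0.525, -0.1659, 0.0975]
orientation: [-0.185, 0.983, -0.001, 0.0]
ft_force: [-0.3, 0.2, -1.2]
finger_gap: 0.0284
gripper_force: 7.8
```

Call:
jog_arm(
  plan=[
    [0,0,0.06,0,0,0],
    [0,0,0,0,0,0],
    [0,0,0,0,0,0],
  ],
)

```text
time: 23.9
eef_pos: [0.5252, -0.166, 0.0973]
orientation: [-0.185, 0.983, -0.001, 0.001]
ft_force: [-1.6, -0.4, 1.1]
finger_gap: 0.0283
gripper_force: 8.0
```

Call:
jog_arm(
  plan=[
    [0,0,0.06,0,0,0],
    [0,0,0,0,0,0],
    [0,0,0,0,0,0],
  ],
)

```text
time: 24.2
eef_pos: [0.5258, -0.1661, 0.0972]
orientation: [-0.185, 0.983, -0.001, 0.001]
ft_force: [-0.4, -0.1, 6.1]
finger_gap: 0.0283
gripper_force: 6.6
```

The tongs are touching the slot floor. I'll release gently.

Call:
jog_arm(
  plan=[
    [0,0,-0.06,0,0,0],
    [0,0,0,0,0,0],
    [0,0,0,0,0,0],
    [0,0,0,0,0,0],
    [0,0,0,0,0,0],
  ],
  jaw=0.4,
)

```text
time: 24.7
eef_pos: [0.5247, -0.1659, 0.0965]
orientation: [-0.185, 0.983, -0.001, -0.0]
ft_force: [-0.2, 0.3, 0.2]
finger_gap: 0.0345
gripper_force: 0.0
```

Call:
jog_arm(
  plan=[
    [0,0,0,0,0,0],
    [0,0,0,0,0,0],
    [0,0,0,0,0,0],
    [0,0,0,0,0,0],
    [0,0,0,0,0,0],
    [0,0,0,0,0,0],
  ],
  jaw=0.9,
)

```text
time: 25.3
eef_pos: [0.525, -0.1659, 0.0969]
orientation: [-0.185, 0.983, -0.001, 0.0]
ft_force: [0.4, 1.1, 0.1]
finger_gap: 0.0736
gripper_force: 0.0
```

Call:
jog_arm(
  plan=[
    [0,0,-0.5,0,0,0],
    [0,0,-1.5,0,0,0],
    [0,0,-3,0,0,0],
    [0,0,-4,0,0,0],
    [0,0,-4,0,0,0],
    [0,0,-4,0,0,0],
    [0,0,0,0,0,0],
    [0,0,0,0,0,0],
  ],
)

```text
time: 26.1
eef_pos: [0.525, -0.1655, 0.2683]
orientation: [-0.185, 0.983, -0.001, 0.002]
ft_force: [-0.3, 1.2, -0.1]
finger_gap: 0.0786
gripper_force: 0.0
```

```bash
python3 st.py
python3 - <<'E'
from h import *
s=robot.get_state(); C=cam("wrist",s); print("\nheel exp",proj(C,(.5265,-.1663,.157)))
g=cv2.imread("pics/st.png",0)
for r in range(184,224,3): print(r,' '.join(str(v//3) for v in g[r,255:305]))
T=cam("top");im=robot.read_camera("top");cv2.imwrite("pics/top_end.png",im[:,:,::-1]);print("top heel exp",proj(T,(.5265,-.1663,.157)))
# change at tray vs. start
a=cv2.imread("pics/top0.png",0).astype(int); d=abs(cv2.imread("pics/top_end.png",0).astype(int)-a)[205:285,160:215]; m=(d>18).astype('uint8')
k,l,st,ce=cv2.connectedComponentsWithStats(m)
for i in range(1,k):
  if st[i][4]>3: print(st[i].tolist(),(ce[i]+[160,205]).round(1),ray(T,ce[i]+[160,205],.05).round(3))
print("new exp",proj(T,(.4174,.3282,.0625)),proj(T,(.4174,.3282,.0025)))
E
```

```text
26.1 [ 0.525  -0.1655  0.2683] 0.07855651950979461 0.0 [-0.3  1.2 -0.1]
turn [-0.16  0.18  0.  ] shift [-1.000e-02 -7.000e-02  1.698e+01]
slot exp [275.89042367 191.29734598] tips exp [276.90255137 216.15476389]
[241.8 215.9] [310.2 215.9] [311.7 165.2] [240.2 165.2] 
heel exp [275.21494069 211.13463373]
184 47 45 44 44 44 44 44 45 41 34 32 31 31 39 44 45 45 45 45 44 45 45 45 45 45 45 45 45 45 40 34 33 32 32 39 46 46 46 46 48 50 50 50 49 49 49 50 50 49 50
187 56 52 42 29 28 26 25 31 38 37 30 25 24 24 24 24 24 24 24 24 24 24 23 24 23 24 23 23 24 32 40 37 29 23 24 24 26 28 28 41 52 55 54 54 54 54 54 54 54 54
190 55 53 42 29 29 26 23 33 40 38 33 30 31 30 31 31 30 31 30 31 31 30 30 31 30 31 30 30 31 36 39 34 24 26 30 31 30 30 29 41 53 55 55 55 54 54 54 55 54 54
193 56 54 43 30 30 26 24 33 40 37 34 31 30 31 30 30 31 31 31 31 31 31 30 30 30 30 31 30 31 37 38 30 23 26 30 31 30 31 29 43 53 55 55 55 55 55 55 55 54 54
196 56 53 43 31 29 28 26 33 40 38 32 31 31 31 31 31 31 31 31 31 31 31 30 31 30 30 30 31 34 38 38 30 25 27 30 31 31 31 31 44 54 54 54 55 55 55 55 55 54 54
199 47 47 47 47 42 32 29
[... 821 characters left out ...]
 65 60 59 55 47 52 48 36 40 51 54 54 54 54 54 54 54 54 54 54 54 54 54 54 54 54
217 71 71 71 71 71 71 71 71 71 71 71 63 46 51 61 65 67 68 66 66 66 63 60 57 50 49 62 71 71 71 71 71 71 71 71 71 71 71 71 71 71 71 71 71 71 71 71 71 71 71
220 71 71 71 71 71 71 71 71 71 71 71 71 71 71 71 71 71 71 71 71 71 71 71 71 71 71 71 71 71 71 71 71 71 71 71 71 71 71 71 71 71 71 71 71 71 71 71 71 71 71
223 71 71 71 71 71 71 71 71 71 71 71 71 71 71 71 71 71 71 71 71 71 71 71 71 71 71 71 71 71 71 71 71 71 71 71 71 71 71 71 71 71 71 71 71 71 71 71 71 71 71
top heel exp [372.21046558 220.76281348]
[22, 54, 13, 13, 98] [187.7 264.3] [0.415 0.32  0.05 ]
new exp [184.11699625 262.87281002] [188.00487079 265.2716296 ]
```

The tongs stand upright, with the heel at (274,210.5) against (275,211) expected. In the tray, the only change since the start is the new spacer.

```bash
python3 -c "
from cell import robot
print(robot.sign_off())"
```

```text
the job is handed in; nothing more can be done
None
```

I drew the spacer out of the rotor well with the tongs and stood it in the free half of the tray. The other two spacers look unmoved in the top view. The tongs are back in their stand, jaws down and released, and I handed the job in after about 26 s.

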